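# Slide the strainer over the drain and swing the spout over it

## Robot

A 6-joint arm with a two-finger parallel gripper is mounted at the origin on the work surface. World frame = base frame: x ahead of the robot, y to its left, z up, the work surface at z = 0. Lengths are in mm, angles in degrees, forces in N, time in s.
With the tool pointing down it reaches from about 250 to 775 mm from the base axis. Payload 4 kg.
Tool frame: the origin (TCP) lies at the very end of the fingers, on their centre line; the grasp point (between the pads) lies 19 mm behind it; z points along the fingers, y is the direction in which the jaws open and shut (so a half turn about z gives the same grasp; the last joint's range is limited). The gripper opens to 94 mm and grips with 3 to 60 N. Pads are 16 mm wide; open, the fingers measure 119 mm over their backs; the gripper's body (75 mm by 177 mm) begins 78 mm behind the grasp point.
Start: joints at [-80.907, 4.996, 78.535, -0, 96.463, -5.907], TCP at [142.347, -531.279, 205.506] pointing down, gripper open.
Joint ranges: [-177.83, 177.83], [-43.37, 116.18], [15.69, 146.23], [-61.86, 241.86], [9.47, 152.12], [-147.06, 147.06]. Speed limits (degrees/s): [159.86, 159.86, 180, 180, 180, 180].

## Interface

Orientations are given as [roll, pitch, yaw] about the fixed x, y, z axes, in that order (R = Rz(yaw) Ry(pitch) Rx(roll)).
In Python, from workcell import manip, cams gives the robot as it stands.
- The arm moves only by the shell command python3 -m creep 'ROWS'. ROWS is JSON, a list of rows, each a list of 7 numbers: the turn, a rotation vector about the tool's x, y, z in degrees, then the shift along the tool's x, y, z in m, then the closure, from 0 (fully open) to 1 (shut). A call has 1 to 5 rows; each row shifts and turns the commanded pose from where the row before left it, along the tool's axes as they then stand; what a row does not reach is not made up. A row lasts 1/10 s, in which the tool goes at most 50 mm and 8.59 degrees, less where a joint would pass 70% of its speed; a pose out of reach is approached as far as the arm can. A call with a gripper value outside its range is refused whole. The fingers move at their own pace and stop on an object; the grip force is fixed at half the most. Time passes only in rows, so rows that do not move let the fingers close. It gives the time, the measured TCP pose, the force and the opening at its end, in the units of the state.
- manip.get_obs(): the state, without advancing time (a new reading comes with each control period).
- cams.snapshot(name): name is "scene" or "side" or "wrist"; returns (picture, depth): 480x640x3 uint8, blue, green, red; 480x640 float32, mm along the optical axis (not along the pixel's ray), 0 where there is no reading.
- cams.camera_params(name): a dict with "camera_matrix" (3x3 intrinsics, pixels), "world_from_camera" (4x4, takes a point from camera to world coordinates); the wrist camera has in their place "hand_eye" (4x4, takes a point from camera to tool coordinates, whose origin is the TCP and whose axes are the flange's). Camera axes: x right, y up, looking along -z (the intrinsics and any distortion apply to the point x, -y, -z); pixel columns grow to the right and rows downward; lengths in mm; the calibration is good to about 2 mm. A picture is of the moment at which its call begins: read the wrist's pose just before it. camera_params takes no time and is no camera call.
- manip.finish_job(): hands the job in, once; it reports no verdict.
Trained networks look in the newest picture that a camera, given by its name, has taken for a name from the list of things; names that differ only in an ending like _2 or _b are one class to them, and where a whole thing is asked for, a point or a joint stands for the part that bears it (a point fixed in the world has none). Each returns a list of dicts, best first, with "confidence" (0 to 1); they miss things now and then, are a little off and sometimes report something else, mostly with a low value. They report only what shows in the picture. A call takes as long as a camera call. They do not tell look-alikes from the thing itself.
- cams.masks_of(camera, target): "pixels" (480x640 bool, what is visible of it) and "centre" ([row, column] in pixels, amid what is visible of it).
The state is a dict: "time_s": time; "joint_positions": joint angles; "qd": joint speeds; "effort": joint torques, N m; "position": TCP position; "ee_rot": TCP orientation; "wrist_force": force on the tool from outside, world axes, zero at the start; "moment": the same for the moment, N m; "finger_gap": finger opening in mm.
Only numpy, scipy, OpenCV 4.12 (cv2) and the standard library are available. Lean on these libraries where they do the work, as an engineer would, in place of code of your own. Each camera call takes 0.05 s, during which the arm holds its last target.

## Task

Get the tomatoes ready for rinsing: by pushing from outside, slide the strainer along the worktop until it stands over the drain and covers the whole grate, and push the tap's swivel spout round until its outlet is over the middle of the strainer. Do not grip, lift or tip the strainer or reach into it, do not grip the spout, and leave everything else where it stands.

Things in the scene. Friction and masses are not known exactly. Their poses are not given: they have to be found in the camera images.
- strainer: Round white plastic strainer basket with slotted sides, the only perforated vessel, standing loose on the worktop with three tomatoes in it. 55 mm high; wall 116 mm outside diameter at the foot widening to 128 mm under the rim, flat turned-out rim 140 mm outside diameter from 49 to 55 mm high. Origin: centre of the underside. About 0.4 kg filled; it slides under a push of 2 to 4 N. It stands to the left (+y) of the drain.
- drain (a point): Centre of the round steel drain grate, 80 mm diameter, let flush into a pale tiled square of the worktop (nothing to catch on; the flat foot of the strainer, 116 mm, can cover it). x axis points from the drain towards the tap's pillar, whose axis is 165 mm away along it.
- pivot (a point): Point on the upright swivel axis of the spout at the height of the spout tube's centre line, 165 mm above the worktop. Its axes turn with the spout: the tube runs from here level along -x. The tap's pillar below is 30 to 38 mm in diameter; above the tube a 38 mm collar and a 32 mm head reach 208 mm high, with a small lever on top, 218 mm high, pointing away from the drain.
- outlet (a point): Centre of the lower end of the spout's down-turned nozzle, 125 mm above the worktop, 165 mm from the swivel axis. The spout is a level steel tube 20 mm in diameter with its centre line 165 mm above the worktop, turned down at the end (nozzle 24 mm diameter).
- spout (a joint): Swivel angle of the spout in rad: 0 = outlet straight above the drain's centre; growing anticlockwise seen from above, so that at positive angles the outlet lies to the right (-y) of the drain; range -1.5 to 1.5. It starts between 0.8 and 1.25. It turns with light friction (about 1.5 N near the end) and stays where it is left.
- tomato1: Tomato in the strainer, ball of 52 mm diameter, loose; origin at its centre. The tops of the tomatoes lie about level with the rim.
- tomato2: Second tomato in the strainer, the same.
- tomato3: Third tomato in the strainer, the same.
- dish: Bystander: green ceramic bowl without holes, 156 mm across, 45 mm high, to the right; origin under its centre.
- cup: Bystander: aluminium mug, 74 mm diameter, 80 mm high, beside the tap's pillar on the left; origin under its centre.
- soap: Bystander: clear washing-up bottle, 60 mm diameter, 190 mm high, right of the tap; origin under its centre.
- jar: Bystander: glass jar, 76 mm diameter, 110 mm high, at the back left; origin under its centre.
- brush: Bystander: wooden scrubbing brush with a long handle, 235 mm long, 40 mm high, lying flat on the worktop close to the drain, on its right.
- spoon: Bystander: wooden spoon, 255 mm long, lying flat on the worktop right of the tap's pillar, below where the spout sweeps.
There are look-alikes about, which are no part of the job. Leave any turquoise look-alike of the tomato3 alone. Leave any blue look-alike of the tomato1 alone.

How it is judged:
By the outcome, as a careful person would: the job done as asked, in the order asked, and still so for the second after the job is handed in, with the robot touching nothing.
It also fails if it takes over 58 s, if anything falls off the work surface, if the arm or the gripper's body presses on something with over 40 N, if the wrist force passes 120 N, or if a joint passes its speed limit or range.

## Working session

There is one attempt and no reset: what is moved stays moved. The work goes in short steps, Python scripts to look and compute and a shell command to move; the robot and the scene stay as the last step left them, time stands still between calls to the robot, and variables do not carry over. Pictures are saved under pics/ and viewed, and the job is handed in when it is done.

```bash
ls; mkdir -p pics; python3 - <<'E'
from workcell import manip, cams
import cv2
print(manip.get_obs())
for n in ("scene","side"):
    p,d=cams.snapshot(n); cv2.imwrite(f"pics/{n}0.png",p)
    c=cams.camera_params(n); print(n,c)
E
```

```text
pics
{'time_s': 0.0, 'joint_positions': array([-8.09065809e+01,  5.04035320e+00,  7.86212707e+01, -3.72789694e-04,
        9.64617501e+01, -5.90628876e+00]), 'qd': array([-0.09989289, -0.03784619,  0.01352932, -0.00714066,  0.06536621,
       -0.04078841]), 'effort': array([ 4.02117030e-04, -3.40176558e+01, -3.02434409e+01,  7.17619085e-02,
        3.28643317e-02, -1.82806825e-04]), 'position': array([ 142.26651419, -530.74095952,  204.32305129]), 'ee_rot': array([-1.79877243e+02, -1.23268462e-02,  1.49996531e+01]), 'wrist_force': array([ 1.8686927 , -0.09388123, -0.76710732]), 'moment': array([ 0.02749802,  0.01362548, -0.01616658]), 'finger_gap': 94.0910487377984}
scene {'camera_matrix': array([[455.691401  ,   0.        , 316.98065712],
       [  0.        , 455.691401  , 236.10005071],
       [  0.        ,   0.        ,   1.        ]]), 'world_from_camera': array([[ 6.24277817e-02, -8.61041744e-01,  5.04687911e-01,
         1.02870302e+03],
       [ 9.97961008e-01,  6.05862438e-02, -2.00781647e-02,
        -6.41107860e+01],
       [-1.32890069e-02,  5.04912292e-01,  8.63068352e-01,
         8.98335026e+02],
       [ 0.00000000e+00,  0.00000000e+00,  0.00000000e+00,
         1.00000000e+00]])}
side {'camera_matrix': array([[463.7655177 ,   0.        , 312.88908382],
       [  0.        , 463.7655177 , 234.40067461],
       [  0.        ,   0.        ,   1.        ]]), 'world_from_camera': array([[ 9.99446045e-01,  1.87659257e-02, -2.74853385e-02,
         5.19598715e+02],
       [-3.30725585e-02,  6.52248261e-01, -7.57283574e-01,
        -8.59973959e+02],
       [ 3.71613699e-03,  7.57773083e-01,  6.52507582e-01,
         8.37783321e+02],
       [ 0.00000000e+00,  0.00000000e+00,  0.00000000e+00,
         1.00000000e+00]])}
```

View pics/scene0.png

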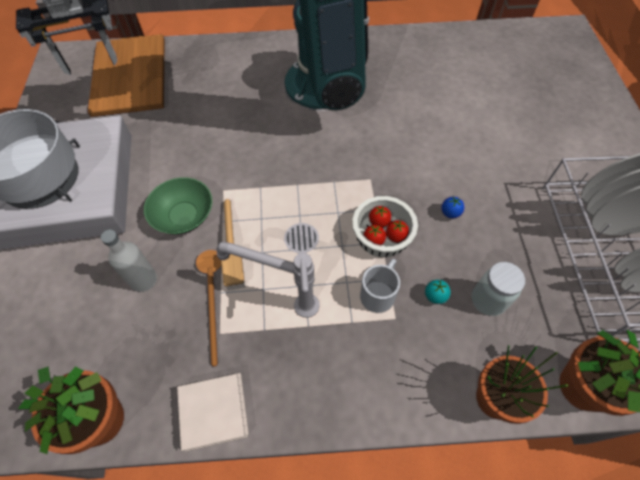

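View pics/side0.png

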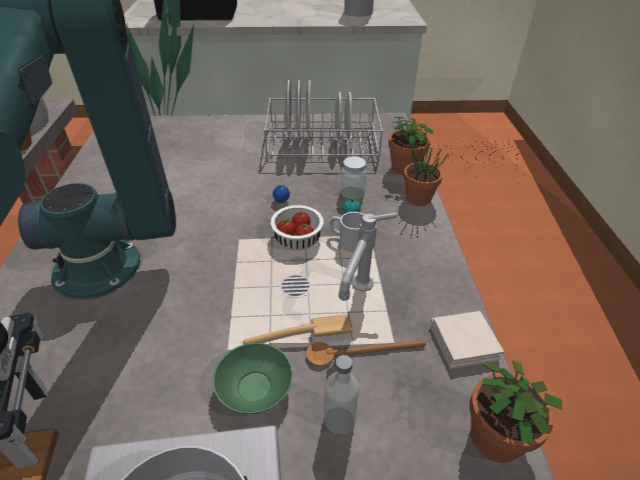

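The scene view (image right = +y, image down = +x) shows the strainer near (385,225), the drain at (302,237), the pillar base at (307,305), the nozzle near (226,250) and the mug at (380,287). The blue and turquoise look-alikes stand at (453,207) and (438,291). I'll measure these next.

```bash
cat > h.py <<'E'
from workcell import manip, cams
import numpy as np, cv2
def world(n,d,uv):
    c=cams.camera_params(n);K=c["camera_matrix"];T=c["world_from_camera"]
    uv=np.atleast_2d(uv).astype(float); z=d[uv[:,1].astype(int),uv[:,0].astype(int)]
    P=np.c_[(uv[:,0]-K[0,2])/K[0,0]*z,-(uv[:,1]-K[1,2])/K[1,1]*z,-z,np.ones(len(z))]
    return (P@T.T)[:,:3][z>0]
def onplane(n,uv,h):
    c=cams.camera_params(n);K=c["camera_matrix"];T=c["world_from_camera"]
    uv=np.atleast_2d(uv).astype(float)
    r=np.c_[(uv[:,0]-K[0,2])/K[0,0],-(uv[:,1]-K[1,2])/K[1,1],-np.ones(len(uv))]@T[:3,:3].T
    o=T[:3,3]; return o+r*((h-o[2])/r[:,2])[:,None]
def proj(n,P):
    c=cams.camera_params(n);K=c["camera_matrix"];T=np.linalg.inv(c["world_from_camera"])
    P=np.atleast_2d(P); q=P@T[:3,:3].T+T[:3,3]
    return np.c_[K[0,0]*q[:,0]/-q[:,2]+K[0,2],-K[1,1]*q[:,1]/-q[:,2]+K[1,2]]
def fitc(p):
    A=np.c_[2*p[:,:2],np.ones(len(p))]; s=np.linalg.lstsq(A,(p[:,:2]**2).sum(1),rcond=None)[0]
    return s[:2],np.sqrt(s[2]+s[0]**2+s[1]**2)
E
python3 - <<'E'
from h import *
for n in ("scene","side"):
    p,d=cams.snapshot(n)
    np.save(f"d_{n}.npy",d)
    for t in ("strainer","spout","drain","cup","brush","jar","soap","dish","spoon"):
        ms=cams.masks_of(n,t)
        for m in ms[:2]:
            if m["confidence"]<.3: continue
            v,u=np.nonzero(m["pixels"]); w=world(n,d,np.c_[u,v])
            print(n,t,round(m["confidence"],2),np.round(m["centre"]),len(u),"lo",np.percentile(w,2,0).round(),"hi",np.percentile(w,98,0).round())
            if t=="strainer":
                r=w[(w[:,2]>50)&(w[:,2]<60)]; 
                c0=r[:,:2].mean(0); R=np.linalg.norm(r[:,:2]-c0,axis=1); o=r[R>58]; print("  rim",fitc(o),len(o))
            if t=="cup" or t=="jar":
                r=w[w[:,2]>w[:,2].max()-8]; print("  rim",fitc(r),r[:,:2].mean(0))
print(manip.get_obs()["time_s"])
E
```

```text
scene strainer 0.72 [218. 389.] 1903 lo [447.  38.   2.] hi [579. 168.  57.]
  rim (array([513.03164353, 103.1442778 ]), np.float64(65.4761029630705)) 814
scene spout 0.86 [258. 255.] 974 lo [ 609. -233.  136.] hi [687. -64. 184.]
scene spout 0.74 [289. 380.] 1576 lo [619.  37.   2.] hi [698. 106.  81.]
scene drain 0.76 [259. 294.] 19505 lo [ 364. -246.   -2.] hi [712.  75. 206.]
scene cup 0.93 [288. 380.] 1517 lo [620.  38.   3.] hi [698. 106.  81.]
  rim (array([661.79262664,  72.40974986]), np.float64(34.611519795925815)) [662.54383122  72.12494294]
scene brush 0.92 [267. 232.] 941 lo [ 415. -253.    8.] hi [ 627. -206.   44.]
scene jar 0.6 [285. 498.] 2004 lo [656. 269.   8.] hi [720. 333. 112.]
  rim (array([684.02081128, 305.5562792 ]), np.float64(23.389235168084898)) [684.43929143 305.43623119]
scene soap 0.59 [266. 128.] 1776 lo [ 575. -445.   11.] hi [ 618. -398.  191.]
scene dish 0.91 [208. 175.] 3035 lo [ 353. -426.    3.] hi [ 491. -289.   46.]
scene spoon 0.65 [280. 209.] 986 lo [ 533. -311.    5.] hi [ 780. -260.   15.]
scene spoon 0.44 [238. 373.] 352 lo [516.  58.  35
[... 625 characters left out ...]
np.float64(10.045288311254659)) [ 585.13660637 -428.0763086 ]
side brush 0.81 [331. 320.] 1552 lo [ 408. -254.    1.] hi [ 624. -208.   42.]
side brush 0.64 [258. 352.] 833 lo [ 597. -239.  131.] hi [682. -78. 186.]
side jar 0.95 [177. 353.] 990 lo [645. 268.   1.] hi [717. 349. 113.]
  rim (array([680.93342494, 304.29083507]), np.float64(24.210399817744786)) [680.70331061 303.70967521]
side soap 0.72 [396. 339.] 2004 lo [ 557. -456.   15.] hi [ 609. -417.  191.]
side dish 0.74 [374. 251.] 4465 lo [ 352. -419.    3.] hi [ 491. -283.   46.]
side spoon 0.64 [346. 336.] 1051 lo [ 531. -308.    5.] hi [ 773. -259.   15.]
side spoon 0.46 [229. 349.] 856 lo [603.  36.   1.] hi [679. 113.  82.]
1.1
```

```bash
python3 - <<'E'
import cv2
p=cv2.imread("pics/scene0.png")[160:340,180:480]; cv2.imwrite("pics/crop0.png",cv2.resize(p,(800,480),interpolation=cv2.INTER_CUBIC))
p=cv2.imread("pics/side0.png")[180:390,220:460]; cv2.imwrite("pics/crop1.png",cv2.resize(p,(640,560),interpolation=cv2.INTER_CUBIC))
E
```

```text
(no output)
```

View pics/crop0.png

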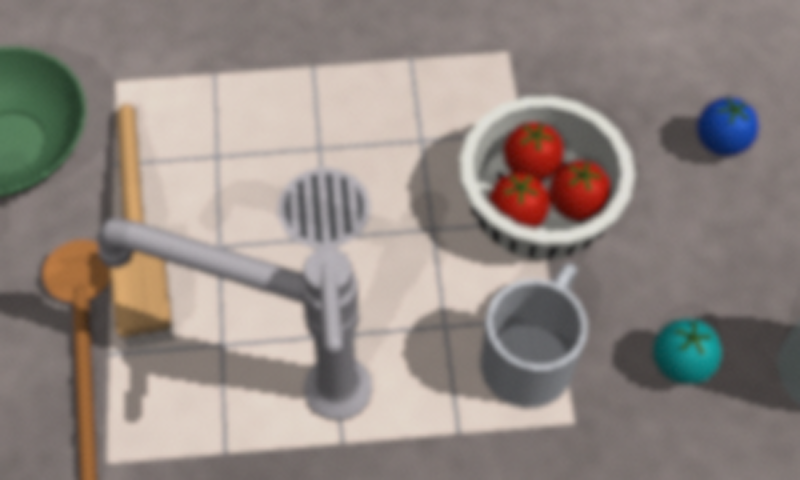

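View pics/crop1.png

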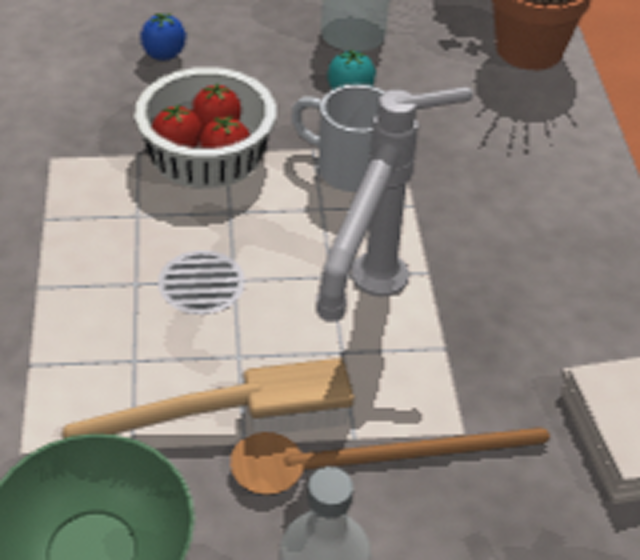

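```bash
python3 - <<'E'
from h import *
print("drain",onplane("scene",[301.5,237.25],0),onplane("side",[295.4,285.75],0))
d=np.load("d_scene.npy")
for n in("scene","side"):
    d=np.load(f"d_{n}.npy"); v,u=np.mgrid[200:340,200:420]; w=world(n,d,np.c_[u.ravel(),v.ravel()])
    for lo,hi in((196,207),(205,214),(90,140),(20,60)):
        m=(w[:,2]>lo)&(w[:,2]<hi)&(w[:,1]>-130)&(w[:,1]<-20)&(w[:,0]>600); 
        if m.sum()>6: print(n,lo,hi,m.sum(),w[m].mean(0).round(1),w[m].min(0).round(),w[m].max(0).round(), [np.round(x,1) for x in fitc(w[m])])
    for lo,hi in ((120,155),(170,178)):
        m=(w[:,2]>lo)&(w[:,2]<hi)&(w[:,1]<-90); print("spout",lo,n,m.sum(),w[m].mean(0).round(1),w[m].min(0).round(),w[m].max(0).round())
        q=w[m][:,:2]; 
        if lo==170:
            _,s,vt=np.linalg.svd(q-q.mean(0)); print(q.mean(0),vt[0])
# mug handle
n="side"; d=np.load("d_side.npy"); v,u=np.mgrid[180:260,310:380]; w=world(n,d,np.c_[u.ravel(),v.ravel()])
m=(w[:,2]>15)&(w[:,2]<78)&(w[:,0]<640)&(w[:,0]>580)&(w[:,1]>30)&(w[:,1]<140); print("handle",np.percentile(w[m],[1,50,99],axis=0).round())
E
```

```text
drain [[503.94699212 -78.64532759   0.        ]] [[505.62793273 -79.3336566    0.        ]]
scene 196 207 87 [674.5 -75.5 204.7] [655. -92. 197.] [685. -61. 207.] [array([672.2, -76.9]), np.float64(13.4)]
scene 205 214 314 [680.4 -76.6 209.2] [656. -92. 205.] [731. -61. 214.] [array([688.3, -76.2]), np.float64(19.7)]
scene 90 140 97 [682.6 -76.4 111. ] [673. -94.  90.] [689. -60. 139.] [array([673.8, -76.7]), np.float64(13.6)]
scene 20 60 112 [682.2 -77.1  39.6] [669. -93.  20.] [686. -62.  60.] [array([670.9, -77.1]), np.float64(14.7)]
spout 120 scene 97 [ 624.8 -208.5  139.2] [ 607. -240.  125.] [684. -90. 155.]
spout 170 scene 625 [ 638.2 -158.3  173.5] [ 605. -228.  170.] [683. -91. 178.]
[ 638.24803033 -158.33654245] [0.39295033 0.9195597 ]
side 196 207 71 [669.6 -85.8 202.7] [653. -93. 197.] [702. -62. 207.] [array([672.8, -74.9]), np.float64(17.3)]
side 205 214 179 [681.5 -78.9 209.1] [654. -93. 205.] [728. -62. 214.] [array([686.9, -78. ]), np.float64(20.7)]
side 90 140 131 [671.6 -89.7 113.2] [659. -97.  91.] [687. -79. 139.] [array([671.3, -84.1]), np.float64(9.2)]
side 20 60 147 [666.8 -87.3  40. ] [654. -94.  20.] [683. -72.  60.] [array([668.7, -78. ]), np.float64(13.4)]
spout 120 side 184 [ 625.6 -190.6  140.1] [ 594. -241.  121.] [682. -90. 155.]
spout 170 side 417 [ 635.2 -159.7  173.7] [ 603. -228.  170.] [680. -90. 178.]
[ 635.17944412 -159.74242927] [-0.40442162 -0.91457266]
handle [[598.  41.  16.]
 [626.  67.  48.]
 [640. 110.  77.]]
```

```bash
python3 - <<'E'
from h import *
d=np.load("d_scene.npy")
for n,(u0,u1,v0,v1) in {"blue":(445,462,199,216),"turq":(430,448,282,302)}.items():
    v,u=np.mgrid[v0:v1,u0:u1]; w=world("scene",d,np.c_[u.ravel(),v.ravel()]); w=w[w[:,2]>15]; print(n,w.mean(0).round(),w.min(0).round(),w.max(0).round())
E
python3 -m creep '[[0,0,0,0.032,-0.036,0,0],[0,0,0,0.032,-0.036,0,0],[0,0,0,0.032,-0.036,0,0],[0,0,0,0.032,-0.036,0,0],[0,0,0,0.032,-0.036,0,0]]'
```

```text
blue [475. 265.  43.] [448. 249.  22.] [491. 287.  59.]
turq [676. 192.  45.] [651. 175.  26.] [693. 214.  58.]
time_s: 1.6
position: [250.8, -314.3, 205.6]
ee_rot: [180.0, -0.0, 15.0]
wrist_force: [1.1, 0.7, -0.3]
finger_gap: 94.1
```

```bash
python3 -m creep '[[0,0,0,0.032,-0.036,0,0.45],[0,0,0,0.032,-0.036,0,0.45],[0,0,0,0.032,-0.036,0,0.45],[0,0,0,0.032,-0.036,0,0.45],[0,0,0,0.032,-0.036,0,0.45]]'
python3 -m creep '[[0,0,0,0.032,-0.036,0,0.45],[0,0,0,0.032,-0.036,0,0.45],[0,0,0,0.032,-0.036,0,0.45],[0,0,0,0.032,-0.036,0,0.45],[0,0,0,0.032,-0.036,0,0.45]]'
```

```text
time_s: 2.1
position: [358.7, -98.9, 205.9]
ee_rot: [179.9, -0.1, 15.0]
wrist_force: [1.3, -0.4, 0.1]
finger_gap: 57.5
time_s: 2.6
position: [466.8, 116.7, 205.7]
ee_rot: [180.0, -0.0, 15.0]
wrist_force: [1.7, -1.2, 0.3]
finger_gap: 51.7
```

```bash
python3 -m creep '[[0,0,-8.5,0.032,-0.036,0,0.45],[0,0,-8.5,0,0,0,0.45],[0,0,-8.5,0,0,0,0.45],[0,0,-8.5,0,0,0,0.45],[0,0,-8.5,0,0,0,0.45]]'
python3 -m creep '[[0,0,-8.5,0,0,0,0.45],[0,0,-8.5,0,0,0,0.45],[0,0,-8.5,0,0,0,0.45],[0,0,-5,0,0,0,0.45],[0,0,0,0,0,0,0.45]]'
```

```text
time_s: 3.1
position: [487.8, 157.9, 205.3]
ee_rot: [-180.0, 0.0, 57.9]
wrist_force: [-0.3, 0.1, 0.6]
finger_gap: 51.7
time_s: 3.6
position: [487.8, 157.6, 205.5]
ee_rot: [180.0, 0.0, 88.0]
wrist_force: [-0.0, -0.4, 0.1]
finger_gap: 51.6
```

```bash
python3 -m creep '[[0,0,0,0.023,0.013,0.02,0.45],[0,0,0,0.023,0.013,0.035,0.45],[0,0,0,0,0,0.045,0.45],[0,0,0,0,0,0.045,0.45],[0,0,0,0,0,0.02,0.45]]'
python3 -m creep '[[0,-8.4,0,0,0,0.01,0.45],[0,-8.4,0,0,0,0.01,0.45],[0,-8.2,0,0,0,0,0.45],[0,0,0,0,0,0,0.45]]'
python3 - <<'E'
from h import *
for n in("scene","side"):
    p,d=cams.snapshot(n); cv2.imwrite(f"pics/{n}1.png",p)
E
```

```text
time_s: 4.1
position: [512.2, 202.0, 35.3]
ee_rot: [-179.6, 0.2, 87.9]
wrist_force: [-1.1, 0.7, -0.5]
finger_gap: 51.9
time_s: 4.5
position: [513.8, 204.0, 17.1]
ee_rot: [-179.7, 25.2, 88.3]
wrist_force: [0.1, 0.2, -0.4]
finger_gap: 52.0
```

View pics/side1.png

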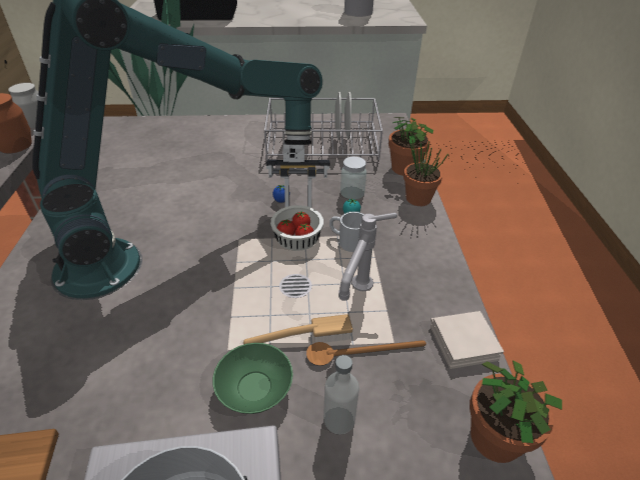

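View pics/scene1.png

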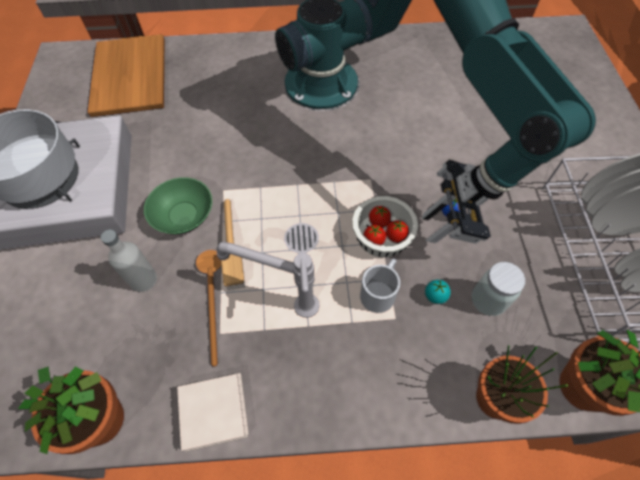

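```bash
python3 -m creep '[[0,0,0,-0.00634,0,0.00296,0.45],[0,0,0,-0.00634,0,0.00296,0.45],[0,0,0,-0.00634,0,0.00296,0.45],[0,0,0,-0.00634,0,0.00296,0.45],[0,0,0,-0.00634,0,0.00296,0.45]]'
python3 -m creep '[[0,0,0,-0.0054,0,0.00254,0.45],[0,0,0,-0.0054,0,0.00254,0.45],[0,0,0,-0.0054,0,0.00254,0.45],[0,0,0,-0.0054,0,0.00254,0.45],[0,0,0,-0.0054,0,0.00254,0.45]]'
python3 - <<'E'
from h import *
for n in("scene","side"):
    p,d=cams.snapshot(n); cv2.imwrite(f"pics/{n}2.png",p)
p=cv2.imread("pics/side2.png")[130:310,220:460]; cv2.imwrite("pics/crop2.png",cv2.resize(p,None,fx=3,fy=3,interpolation=cv2.INTER_CUBIC))
E
```

```text
time_s: 5.1
position: [514.2, 165.3, 21.0]
ee_rot: [179.9, 24.9, 87.9]
wrist_force: [-0.9, 3.9, 1.1]
finger_gap: 51.9
time_s: 5.6
position: [513.3, 136.3, 20.6]
ee_rot: [180.0, 25.0, 88.0]
wrist_force: [0.2, 2.3, 1.5]
finger_gap: 51.8
```

View pics/crop2.png

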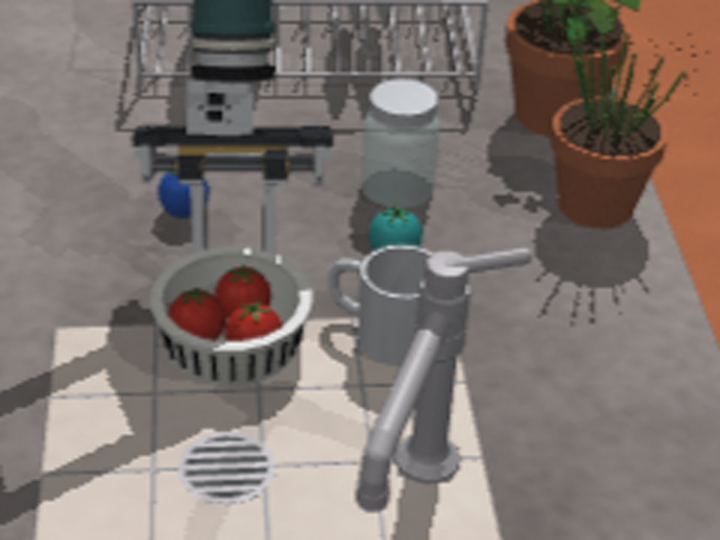

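```bash
python3 -m creep '[[0,0,0,-0.007,0,0.0039,0.45],[0,0,0,-0.007,0,0.0039,0.45],[0,0,0,-0.007,0,0.0039,0.45],[0,0,0,-0.007,0,0.0039,0.45],[0,0,0,-0.007,0,0.0039,0.45]]'
python3 -m creep '[[0,0,0,-0.00725,0,0.0034,0.45],[0,0,0,-0.00725,0,0.0034,0.45],[0,0,0,-0.00725,0,0.0034,0.45],[0,0,0,-0.00725,0,0.0034,0.45],[0,0,0,-0.00725,0,0.0034,0.45]]'
python3 -m creep '[[0,0,0,-0.00725,0,0.0034,0.45],[0,0,0,-0.00725,0,0.0034,0.45],[0,0,0,-0.00725,0,0.0034,0.45],[0,0,0,-0.00725,0,0.0034,0.45],[0,0,0,-0.00545,0,0.0025,0.45]]'
cat > look.py <<'E'
from h import *
import sys
k=sys.argv[1]
for n in("scene","side"):
    p,d=cams.snapshot(n); cv2.imwrite(f"pics/{n}{k}.png",p); np.save(f"d_{n}.npy",d)
    for m in cams.masks_of(n,"strainer")[:1]:
        v,u=np.nonzero(m["pixels"]); w=world(n,d,np.c_[u,v])
        r=w[(w[:,2]>49)&(w[:,2]<60)]; lo,hi=np.percentile(r,1,0),np.percentile(r,99,0)
        c0=(lo+hi)[:2]/2; R=np.linalg.norm(r[:,:2]-c0,axis=1); o=r[(R>58)&(R<73)]; print(n,m["confidence"],"box",c0.round(1),"fit",fitc(o),len(o))
print(manip.get_obs()["time_s"],manip.get_obs()["position"])
E
python3 look.py 3
```

```text
time_s: 6.2
position: [511.8, 95.8, 17.7]
ee_rot: [180.0, 25.0, 88.0]
wrist_force: [-0.3, 4.2, 2.8]
finger_gap: 51.2
time_s: 6.7
position: [510.2, 55.8, 17.5]
ee_rot: [-180.0, 25.0, 88.0]
wrist_force: [-0.4, 4.4, 2.3]
finger_gap: 51.5
time_s: 7.2
position: [508.8, 17.7, 17.4]
ee_rot: [-180.0, 25.0, 88.0]
wrist_force: [0.4, 5.2, 3.2]
finger_gap: 51.8
scene 0.78 box [508.2 -44.2] fit (array([508.32588501, -44.45381412]), np.float64(65.31623481209262)) 880
side 0.56 box [505.  -45.6] fit (array([505.23106451, -46.14299961]), np.float64(65.22831415666464)) 635
7.4 [508.43225258  17.37406046  17.05602802]
```

View pics/scene3.png

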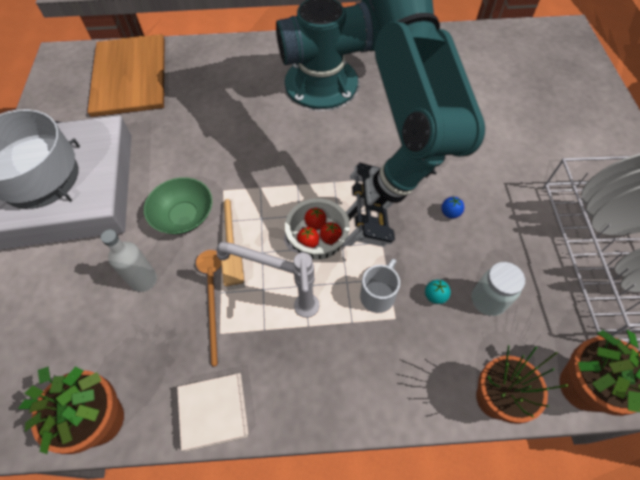

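```bash
python3 -m creep '[[0,0,0,-0.00635,-0.0003,0.003,0.45],[0,0,0,-0.00635,-0.0003,0.003,0.45],[0,0,0,-0.00635,-0.0003,0.003,0.45],[0,0,0,-0.00635,-0.0003,0.003,0.45],[0,0,0,-0.00545,0,0.0025,0.45]]'
python3 look.py 4
python3 - <<'E'
import cv2
for n,(y,x) in {"scene":(160,180),"side":(180,200)}.items():
    p=cv2.imread(f"pics/{n}4.png")[y:y+180,x:x+240]; cv2.imwrite(f"pics/{n}4c.png",cv2.resize(p,None,fx=3,fy=3,interpolation=cv2.INTER_CUBIC))
E
```

```text
time_s: 7.9
position: [506.0, -16.4, 17.0]
ee_rot: [-179.9, 25.0, 88.0]
wrist_force: [0.1, 2.4, -1.0]
finger_gap: 51.9
scene 0.91 box [505.1 -78.8] fit (array([505.4598619 , -78.59593497]), np.float64(65.1530004207364)) 871
side 0.83 box [502.9 -79.4] fit (array([502.40210967, -80.33233833]), np.float64(65.29076067093334)) 673
8.1 [506.34657386 -16.41950531  17.45090027]
```

View pics/scene4c.png

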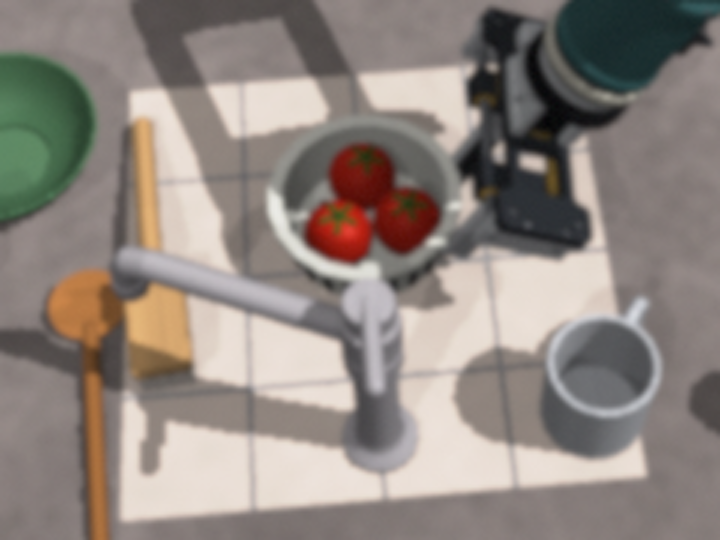

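View pics/side4c.png

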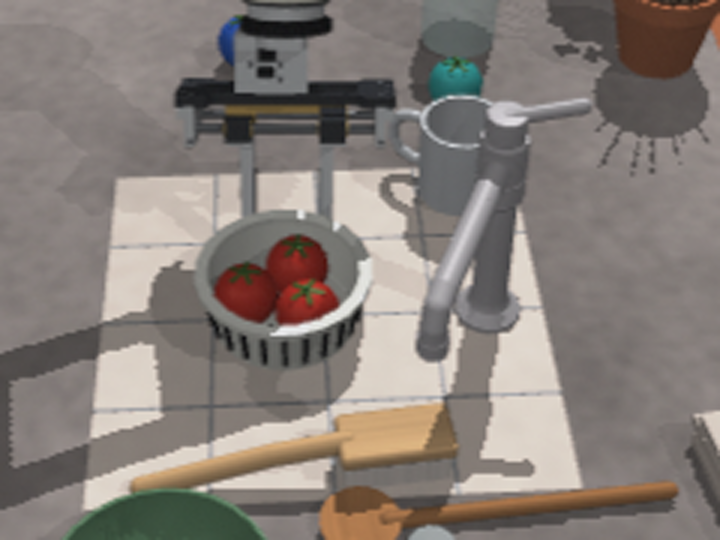

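The strainer is at about (504,-79), with the drain at (505,-79), so the grate is covered. I'll back off, rise and untilt.

```bash
python3 -m creep '[[0,0,0,0.009,0,-0.0042,0.45],[0,0,0,0.018,0,-0.0085,0.45],[0,0,0,0.02,0,-0.0095,0.45],[0,0,0,-0.012,0,-0.026,0.45],[0,0,0,-0.019,0,-0.041,0.45]]'
python3 -m creep '[[0,0,0,-0.019,0,-0.041,1],[0,0,0,-0.019,0,-0.041,1],[0,0,0,-0.019,0,-0.041,1],[0,0,0,-0.01,0,-0.022,1],[0,8.4,0,0,0,0,1]]'
python3 -m creep '[[0,8.4,0,0,0,0,1],[0,8.2,0,0,0,0,1],[0,0,0,0,0,0,1]]'
```

```text
time_s: 8.6
position: [505.9, 37.5, 88.9]
ee_rot: [-179.5, 25.1, 88.3]
wrist_force: [1.2, 0.5, -0.0]
finger_gap: 51.4
time_s: 9.1
position: [509.8, 41.4, 253.9]
ee_rot: [179.7, 16.4, 88.3]
wrist_force: [1.0, -0.2, -0.8]
finger_gap: 15.0
time_s: 9.4
position: [508.7, 34.1, 252.3]
ee_rot: [179.9, -0.0, 87.6]
wrist_force: [1.2, -0.1, -0.1]
finger_gap: 0.5
```

```bash
python3 -m creep '[[0,0,0,-0.041,0.0253,0,1],[0,0,0,-0.041,0.0253,0,1],[0,0,0,-0.041,0.0253,0,1],[0,0,0,-0.041,0.0253,0,1],[0,0,0,-0.041,0.0253,0,1]]'
python3 -m creep '[[0,0,0,-0.041,0.0253,0,1],[0,0,0,0,0,0,1]]'
```

```text
time_s: 9.9
position: [628.8, -172.1, 250.5]
ee_rot: [-179.9, 0.1, 88.1]
wrist_force: [0.4, 0.8, -0.3]
finger_gap: 0.1
time_s: 10.1
position: [653.0, -217.8, 245.2]
ee_rot: [-179.6, 0.1, 87.8]
wrist_force: [0.1, -0.5, -0.6]
finger_gap: 0.5
```

```bash
python3 -m creep '[[0,0,0,0,0,0.04,1],[0,0,0,0,0,0.04,1],[0,0,0,0,0,0.025,1],[0,0,0,0,0,0,1]]'
python3 - <<'E'
from h import *
o=manip.get_obs();p=o["position"][:2]; print(o["position"])
P=np.array([670,-77.5]); prev=p
a=np.radians(88); tx=np.array([np.cos(a),np.sin(a)]); ty=np.array([np.sin(a),-np.cos(a)])
for t in [66,62,58,54,50,46,42,38,34,30,26,22,18,15,12,9,6,3,1,0]:
    r=np.radians(t); d=np.array([-np.cos(r),-np.sin(r)]); n=np.array([np.sin(r),-np.cos(r)])
    q=P+137*d+(10+12.5*np.sin(r)+8*np.cos(r))*n; e=q-prev; print(t,q.round(1),"tool",(e@tx).round(1),(e@ty).round(1)); prev=q
p,d=cams.snapshot("side"); cv2.imwrite("pics/side5.png",p)
E
```

```text
time_s: 10.5
position: [648.9, -210.6, 139.8]
ee_rot: [-179.3, -0.2, 88.1]
wrist_force: [-0.4, 0.2, -0.5]
finger_gap: 0.6
[ 648.93472953 -210.59308738  139.82844208]
66 [ 636.8 -212.7] tool -2.5 -12.0
62 [ 627.6 -210.1] tool 2.3 -9.3
58 [ 618.5 -206.8] tool 2.9 -9.2
54 [ 609.5 -202.9] tool 3.6 -9.0
50 [ 600.9 -198.3] tool 4.3 -8.8
46 [ 592.5 -193.1] tool 4.9 -8.6
42 [ 584.5 -187.2] tool 5.6 -8.2
38 [ 576.8 -180.8] tool 6.2 -7.9
34 [ 569.6 -173.7] tool 6.8 -7.4
30 [ 562.9 -166.1] tool 7.4 -6.9
26 [ 556.8 -157.9] tool 7.9 -6.4
22 [ 551.3 -149.3] tool 8.4 -5.8
18 [ 546.3 -140.3] tool 8.9 -5.2
15 [ 543.1 -133.2] tool 6.9 -3.5
12 [ 540.2 -126. ] tool 7.1 -3.1
9 [ 537.8 -118.5] tool 7.3 -2.7
6 [ 535.8 -111. ] tool 7.5 -2.3
3 [ 534.2 -103.3] tool 7.6 -1.9
1 [533.3 -98.1] tool 5.2 -1.0
0 [533.  -95.5] tool 2.6 -0.4
```

View pics/side5.png

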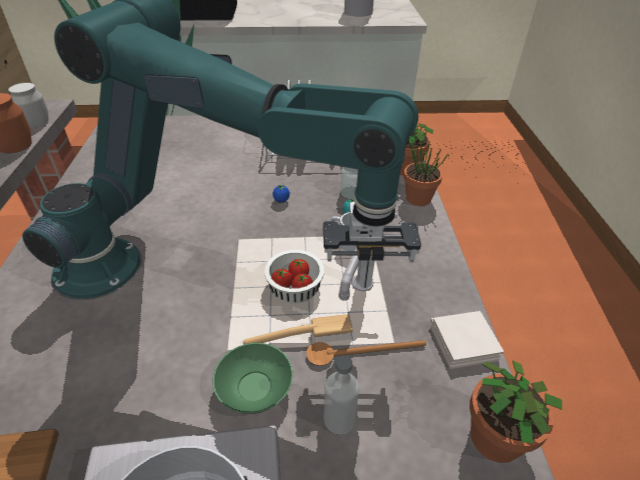

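```bash
python3 -m creep '[[0,0,0,-0.001,-0.008,0,1],[0,0,0,0,-0.007,0,1],[0,0,0,0.002,-0.009,0,1],[0,0,0,0.003,-0.009,0,1],[0,0,0,0.0035,-0.009,0,1]]'
python3 -m creep '[[0,0,0,0.004,-0.009,0,1],[0,0,0,0.005,-0.0085,0,1],[0,0,0,0.0055,-0.008,0,1],[0,0,0,0.006,-0.008,0,1],[0,0,0,0.007,-0.0075,0,1]]'
python3 -m creep '[[0,0,0,0.0075,-0.007,0,1],[0,0,0,0.008,-0.0065,0,1],[0,0,0,0.0085,-0.006,0,1],[0,0,0,0,0,0,1]]'
python3 - <<'E'
from h import *
for n in("scene","side"):
    p,d=cams.snapshot(n); cv2.imwrite(f"pics/{n}6.png",p)
E
```

```text
time_s: 11.05
position: [609.5, -205.1, 147.6]
ee_rot: [179.9, 0.1, 88.0]
wrist_force: [2.8, 0.1, 0.4]
finger_gap: 0.6
time_s: 11.55
position: [569.1, -175.6, 146.0]
ee_rot: [-180.0, 0.0, 88.0]
wrist_force: [1.7, -0.1, 0.1]
finger_gap: 0.6
time_s: 11.95
position: [550.1, -150.0, 146.2]
ee_rot: [-179.9, -0.0, 88.1]
wrist_force: [0.4, -0.3, -0.4]
finger_gap: 0.5
```

View pics/side6.png

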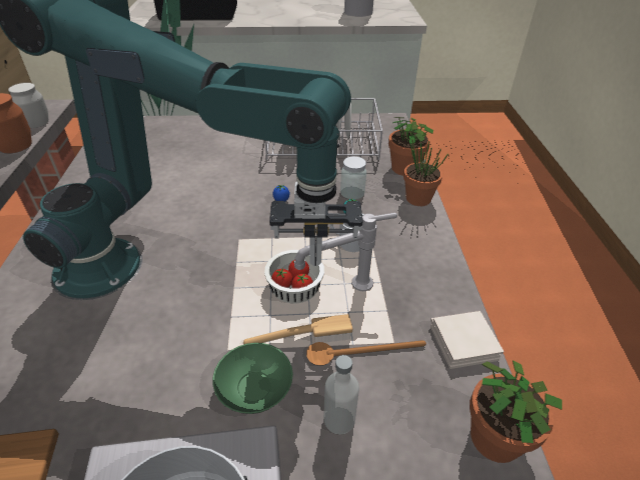

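View pics/scene6.png

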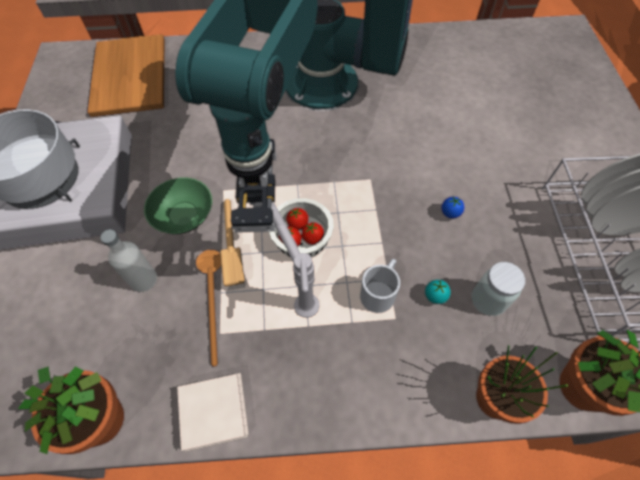

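```bash
python3 -m creep '[[0,0,0,0.0085,-0.0045,0,1],[0,0,0,0.008,-0.004,0,1],[0,0,0,0.008,-0.0035,0,1],[0,0,0,0.008,-0.003,0,1],[0,0,0,0.0075,-0.002,0,1]]'
python3 -m creep '[[0,0,0,0.006,-0.001,0,1],[0,0,0,0,0,0,1]]'
cat > sp.py <<'E'
from h import *
import sys
k=sys.argv[1]
P=np.array([670.5,-77.5])
for n in("scene","side"):
    p,d=cams.snapshot(n); cv2.imwrite(f"pics/{n}{k}.png",p)
    v,u=np.mgrid[180:340,200:420]; w=world(n,d,np.c_[u.ravel(),v.ravel()])
    m=(w[:,2]>170)&(w[:,2]<178)&(w[:,0]>495)&(w[:,0]<645)&(abs(w[:,1]+78)<30); q=w[m][:,:2]
    if len(q)<20: print(n,"few",len(q)); continue
    # ridge: median y by x bin
    for x0 in range(500,640,20):
        b=q[(q[:,0]>=x0)&(q[:,0]<x0+20)]
        if len(b)>3: print(n,x0,len(b),"y",b[:,1].min().round(1),np.median(b[:,1]).round(1),b[:,1].max().round(1))
    m=(w[:,2]>118)&(w[:,2]<158)&(w[:,0]<550)&(w[:,0]>470)&(abs(w[:,1]+78)<40); print("nozzle",m.sum(),np.percentile(w[m],[2,50,98],axis=0).round(1) if m.sum() else "")
    v=p[160:340,180:420]; cv2.imwrite(f"pics/{n}{k}c.png",cv2.resize(v,None,fx=3,fy=3,interpolation=cv2.INTER_CUBIC))
E
python3 sp.py 7
```

```text
time_s: 12.55
position: [535.3, -110.1, 146.3]
ee_rot: [180.0, 0.0, 88.0]
wrist_force: [1.3, -1.2, -0.9]
finger_gap: 0.4
time_s: 12.75
position: [534.4, -103.7, 146.2]
ee_rot: [-180.0, -0.0, 88.1]
wrist_force: [-0.3, -0.6, 0.1]
finger_gap: 0.5
scene 560 28 y -88.8 -81.1 -73.7
scene 580 80 y -89.2 -81.5 -72.5
scene 600 85 y -88.3 -79.3 -71.5
scene 620 81 y -87.4 -79.5 -70.5
nozzle 4 [[506.9 -74.3 129.4]
 [507.9 -74.1 134.9]
 [509.3 -73.9 137.8]]
side 500 20 y -90.7 -85.6 -79.0
side 540 32 y -92.0 -86.5 -78.6
side 560 47 y -92.8 -85.0 -73.5
side 580 47 y -91.5 -84.2 -75.5
side 600 47 y -89.6 -83.6 -71.5
side 620 52 y -90.3 -81.4 -73.4
nozzle 143 [[ 494.1 -114.   128.3]
 [ 507.4  -93.6  145.3]
 [ 542.7  -84.2  157.7]]
```

View pics/scene7c.png

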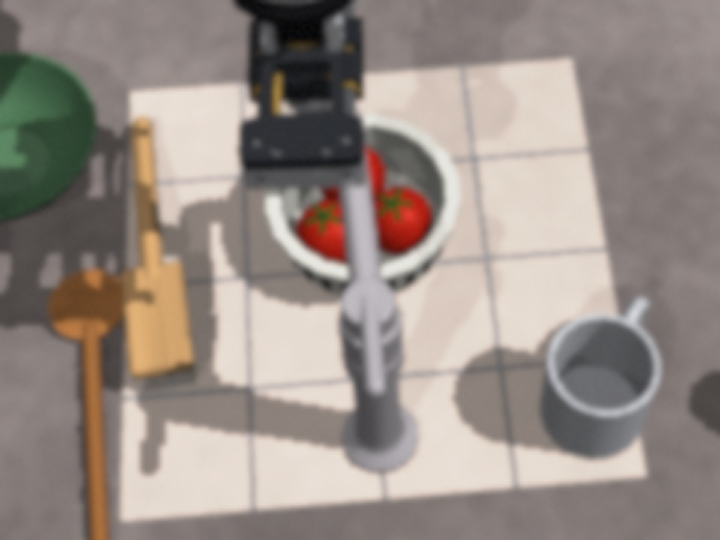

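View pics/side7c.png

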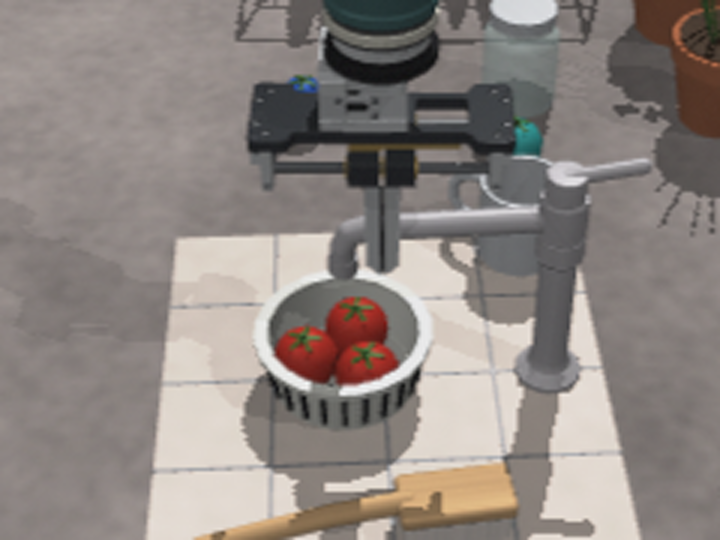

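```bash
python3 -m creep '[[0,0,0,0.003,0,0,1],[0,0,0,0.0025,0,0,1],[0,0,0,0,0,0,1],[0,0,0,-0.01,0,0,1],[0,0,0,-0.03,0,0,1]]'
python3 -m creep '[[0,0,0,-0.045,0,0,1],[0,0,0,-0.045,0,0,1]]'
python3 sp.py 8; python3 look.py 9
```

```text
time_s: 13.35
position: [534.0, -138.3, 146.3]
ee_rot: [180.0, -0.1, 88.2]
wrist_force: [-0.2, 0.1, -1.4]
finger_gap: 0.2
time_s: 13.55
position: [530.6, -230.8, 146.4]
ee_rot: [179.9, 0.0, 88.1]
wrist_force: [1.3, -0.3, 0.9]
finger_gap: 0.7
scene 500 18 y -86.5 -80.6 -73.1
scene 520 70 y -89.3 -80.8 -72.0
scene 540 78 y -88.0 -80.2 -70.9
scene 560 73 y -88.8 -79.0 -70.0
scene 580 85 y -87.5 -78.2 -70.3
scene 600 86 y -86.7 -78.7 -69.3
scene 620 86 y -87.0 -77.7 -68.5
nozzle 13 [[502.3 -92.7 128.3]
 [506.8 -91.8 136.2]
 [510.5 -69.8 139.7]]
side 560 25 y -84.8 -80.1 -75.9
side 580 41 y -86.5 -80.7 -71.5
side 600 16 y -85.2 -75.5 -71.1
side 620 13 y -83.0 -76.0 -73.9
nozzle 0 
scene 0.64 box [505.1 -80.1] fit (array([505.49336078, -79.66615765]), np.float64(65.45382804829164)) 771
side 0.91 box [503.3 -81.5] fit (array([502.81661343, -80.76482681]), np.float64(65.28717635041484)) 424
13.85 [ 530.45341996 -228.81530913  146.08022938]
```

View pics/scene8c.png

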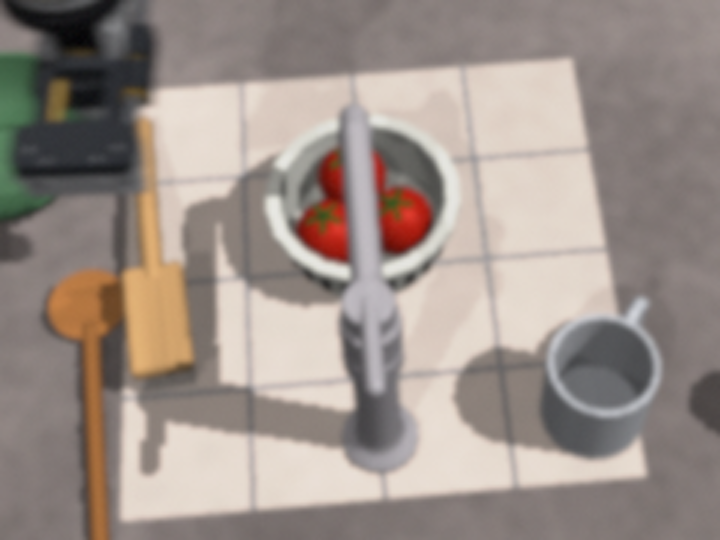

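View pics/side8c.png

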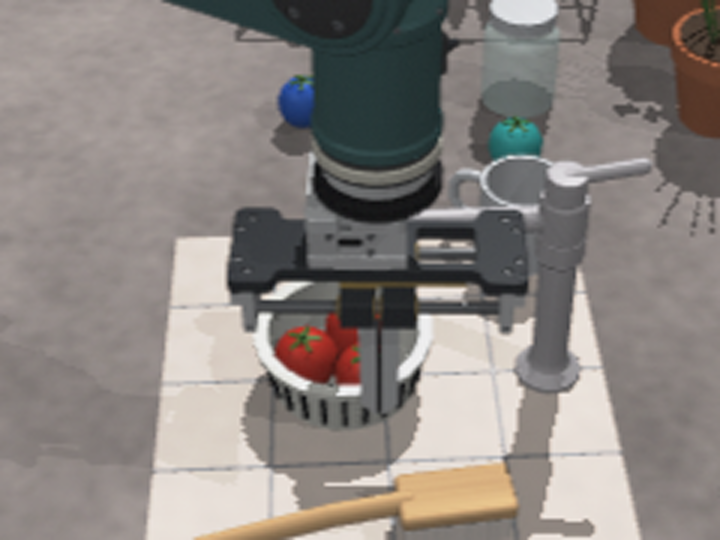

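```bash
python3 -m creep '[[0,0,0,0,0,-0.04,1],[0,0,0,-0.03,0,-0.04,1],[0,0,0,-0.04,0,-0.03,1],[0,0,0,-0.04,0,0,1],[0,0,0,0,0,0,1]]'
python3 sp.py 10; python3 look.py 11
```

```text
time_s: 14.35
position: [526.7, -342.3, 256.9]
ee_rot: [179.9, 0.2, 87.8]
wrist_force: [1.0, 0.8, -1.1]
finger_gap: 0.3
scene 500 21 y -86.5 -80.6 -74.7
scene 520 73 y -89.3 -80.8 -71.7
scene 540 78 y -88.1 -79.9 -70.8
scene 560 78 y -88.3 -79.2 -71.4
scene 580 80 y -87.5 -79.4 -70.3
scene 600 90 y -87.8 -78.5 -69.9
scene 620 80 y -86.7 -77.9 -68.8
nozzle 13 [[501.9 -92.7 127.3]
 [508.7 -91.8 137.5]
 [511.3 -69.8 140.1]]
side 560 21 y -84.3 -79.0 -75.4
side 580 25 y -84.7 -80.7 -75.6
side 600 20 y -83.3 -80.4 -75.8
nozzle 0 
scene 0.57 box [505.4 -79.5] fit (array([505.4985848 , -79.63044028]), np.float64(65.33256919733172)) 760
side 0.76 box [502.3 -94.9] fit (array([502.425029  , -85.33463228]), np.float64(64.90681415492216)) 190
14.65 [ 526.91593398 -337.34060237  255.93383451]
```

View pics/side11.png

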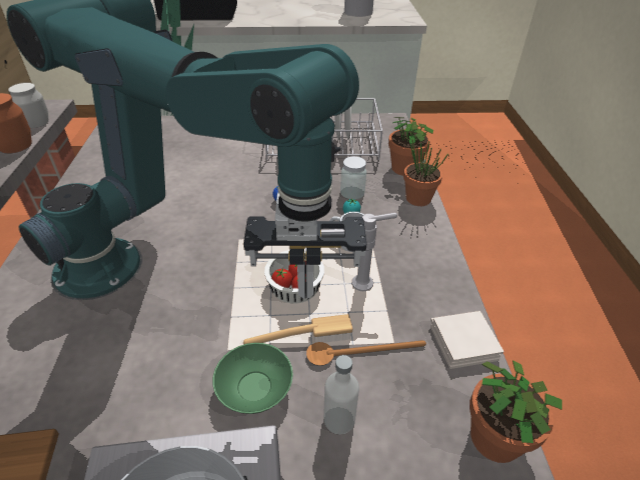

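View pics/scene11.png

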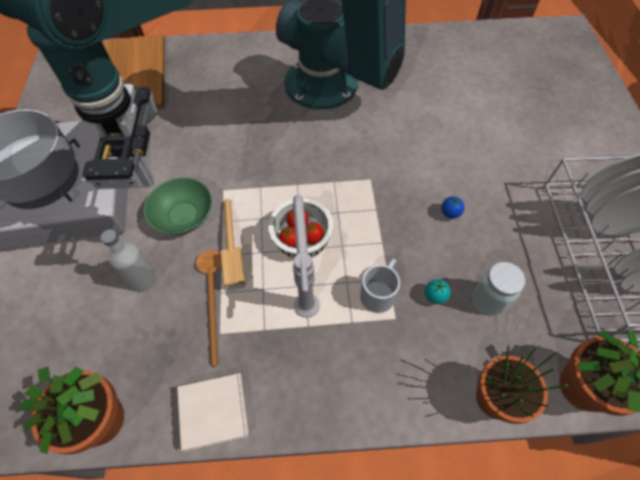

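```bash
python3 -c "
from workcell import manip
print(manip.finish_job())"
```

```text
the job is handed in; nothing more can be done
None
```

The strainer now stands over the drain and covers the whole grate, and the spout's outlet is over the middle of it. I handed the job in at about 14.7 s of the 58 s allowed.

- **Strainer:** I pushed it along the worktop from its left side with tilted, part-open fingers low on the wall. It ended about 2 mm from the drain's centre: strainer about (504, -80), drain about (505, -79). That leaves the 80 mm grate well inside the 116 mm foot. The wrist force readings were about 6 N at most.
- **Spout:** I then pushed the tube round from 66° to about 1° with the closed fingertips. The scene camera puts the outlet about 1–2 mm from the strainer's centre line in y. In x I only worked it out from the pivot, at about 505.
- **Bystanders and tomatoes:** The last scene view shows the tomatoes still in the strainer and everything else, including both look-alikes, where it started. This was by eye; I did not re-measure them. The arm was well clear of everything.
- **Checks that disagreed:** The two cameras differ by about 1–3 mm. The final side-camera fit of the strainer gave y = -85, but the gripper was hiding most of it then. I relied on the scene camera and an earlier side view, which gave about -81.

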